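# One check stroke on a rotary microtome

### The arm

A 6-joint arm with a two-finger parallel gripper is mounted at the origin on the work surface. World frame = base frame: x ahead of the robot, y to its left, z up, the work surface at z = 0. Lengths are in mm, angles in rad, forces in N, time in s.
With the tool pointing down it reaches from about 275 to 1000 mm from the base axis. Payload 8.4 kg.
Tool frame: the origin (TCP) lies at the very end of the fingers, on their centre line; the grasp point (between the pads) lies 19 mm behind it; z points along the fingers, y is the direction in which the jaws open and shut (so a half turn about z gives the same grasp; the last joint's range is limited). The gripper opens to 85 mm and grips with 20 to 120 N. Pads are 22 mm wide; open, the fingers measure 114 mm over their backs; the gripper's body (76 mm by 85 mm) begins 54 mm behind the grasp point. The pads swing forward as they close: fully open they stand 13 mm farther back than shut.
Start: joints at [-1.18, 0.353, 1.633, -0, 1.155, -0.002], TCP at [239.234, -577.404, 231.281] pointing down, gripper open.
Joint ranges: [-2.63, 2.63], [-0.92, 2.1], [0.06, 2.66], [-1.3, 4.44], [0, 2.69], [-3.02, 3.02]. Speed limits (rad/s): [2.22, 2.22, 2.79, 3.14, 3.14, 3.14].

### API

Orientations are given as [roll, pitch, yaw] about the fixed x, y, z axes, in that order (R = Rz(yaw) Ry(pitch) Rx(roll)).
In Python, from rig import r gives the robot as it stands.
- The arm moves only by the tool move_arm, never from a script. Its argument "increments" is a list of rows, each an object of numbers: "tx", "ty", "tz": the shift along the tool's x, y, z in cm; "rx", "ry", "rz": the turn, a rotation vector about the tool's x, y, z in degrees; "gripper": the gripper's target within -1 to 1 (fully open at 1, half-way at 0, shut at -1). A call has 1 to 12 rows; each row shifts and turns the commanded pose from where the row before left it, along the tool's axes as they then stand; what a row does not reach is not made up. A row lasts 1/10 s, in which the tool goes at most 50 mm and 8.59 degrees, less where a joint would pass 70% of its speed; a pose out of reach is approached as far as the arm can. A call is refused whole if a number of a shift passes 5 or a number of a turn 8.59, either way. A call with a gripper value outside its range is refused whole. The fingers move at their own pace and stop on an object; "squeeze" is the grip in N (left out, the last holds). Time passes only in rows, so rows that do not move let the fingers close. It gives the time, the measured TCP pose, the force and the opening at its end, in the units of the state.
- r.sense(): the state, without advancing time (a new reading comes with each control period).
- r.grab_frame(name): name is "scene" or "top" or "wrist"; returns (picture, depth): 420x560x3 uint8, red, green, blue; 420x560 float32, mm along the optical axis (not along the pixel's ray), 0 where there is no reading.
- r.camera_model(name): a dict with "fx", "fy", "cx", "cy" (pixels), "k1" (the pictures are not rectified: a ray, as slopes to the right and down, at radius r is drawn at 1 + k1 r^2 times it, then the intrinsics apply), "R" (3x3) and "t" (3): a world point X has camera coordinates R X + t; the wrist camera has in their place "hand_eye" (4x4, takes a point from camera to tool coordinates, whose origin is the TCP and whose axes are the flange's). Camera axes: x right, y down, z forward; pixel columns grow to the right and rows downward; lengths in mm; the calibration is good to about 2 mm. A picture is of the moment at which its call begins: read the wrist's pose just before it. camera_model takes no time and is no camera call.
- r.sign_off(): hands the job in, once; it reports no verdict.
Trained networks look in the newest picture that a camera, given by its name, has taken for a name from the list of things; names that differ only in an ending like _2 or _b are one class to them, and where a whole thing is asked for, a point or a joint stands for the part that bears it (a point fixed in the world has none). Each returns a list of dicts, best first, with "confidence" (0 to 1); they miss things now and then, are a little off and sometimes report something else, mostly with a low value. They report only what shows in the picture. A call takes as long as a camera call.
- r.cut_out(query, camera): "mask" (420x560 bool, what is visible of it) and "bbox" ([left, top, right, bottom] in pixels, round what is visible of it).
- r.place_of(query, camera): "location" ([row, column] in pixels: a listed point, or the origin of a listed thing).
The state is a dict: "clock": time; "qpos": joint angles; "qvel": joint speeds; "joint_efforts": joint torques, N m; "eef_pos": TCP position; "tcp_rot": TCP orientation; "contact_force": force on the tool from outside, world axes, zero at the start; "wrist_torque": the same for the moment, N m; "opening": opening from 0.0 (shut) to 1.0 (fully open).
Only numpy, scipy, OpenCV 4.12 (cv2) and the standard library are available. Lean on these libraries where they do the work, as an engineer would, in place of code of your own. Each camera call takes 0.05 s, during which the arm holds its last target. There are 200 camera calls.

### The job

Run one check stroke on the microtome: draw the red locking bolt fully up, turn the handwheel by its crank handle exactly one full turn clockwise (seen from the handle side) and no further, then press the bolt fully home in its notch so that the wheel is locked again. Turn steadily and without crushing the handle, never force the bolt or turn the wheel against it: if the bolt stops on the rim, ease off and nudge the wheel into line. Leave the bottle, the tin and the tube rack where they are.

Things in the scene. Friction and masses are not known exactly. Their poses are not given: they have to be found in the camera images.
- microtome: rotary microtome fixed to the bench: white cabinet 270 x 220 x 265 mm on a grey base plate 430 x 220 mm, knife holder and specimen head at one end. Origin on the bench, straight below the axle, in the plane of the cabinet wall behind the wheel. Axes: x level, in the wheel's plane, away from the knife end; y along the axle into the cabinet; z up. The wheel and crank handle are on the -y side
- hub (a point): centre of the outer face of the handwheel, on its axle, 145 mm above the bench, 37 mm out from the cabinet wall; axes as the microtome's. The wheel is 176 mm across, 22 mm thick, with a grey rim
- crank (a point): point on the centre line of the black crank handle: a worn plastic sleeve 26 mm thick, 80 mm long, spinning on its pin with 3.5 mm play all round, so the wheel lags behind the hand; parallel to the axle, on the microtome's -y side. The point is 62 mm from the axle, 55 mm outside the wheel's face, 30 mm from the handle's end; at the start 207 mm above the bench. Hold it with 20 to 30 N a finger: less slips, over 40 N crushes it
- bolt_knob (a point): centre of the upright red knob (23 mm across, 26 mm high) of the locking bolt, straight above the axle, 11 mm behind the wheel's outer face; 288 mm above the bench when home, 306 mm when fully drawn. It slides up and down in a bracket (34 x 44 mm) whose top is 25 mm below this point when home. 4 to 5 N move it; it stays where it is left
- wheel_angle (a joint): angle of the wheel in rad: 0 at the start (locked, handle on top, specimen head up), growing clockwise seen from the handle side (from the top the handle goes to the microtome's +x, then down); 6.283 is one full turn. It drives the specimen head down and up. It drags: 6 to 14 N at the handle turn it, most while the head rises (second half), so it tends to stop short; it stays where it is left
- bolt_height (a joint): height of the bolt in m: 0 home in the notch, 0.018 fully drawn, clear of the rim above 0.013. Its flat-ended 10 mm pin enters a 12 mm notch between two brass jaws of the rim only when the wheel is within about 0.7 degree (0.012 rad, 1 mm at the rim) of its place; otherwise it stops on the jaws about 12 mm above home, and more than 25 N on it there is too much
- handwheel: the handwheel's disc, rim and handle; origin on the axle in the plane of the cabinet wall, 37 mm behind its outer face; axes turn with the wheel
- lock_bolt: the locking bolt with its red knob; origin at the tip of its pin, 67 mm below the middle of the knob
- bottle: loose glass bottle with blue cap, 64 mm across, 135 mm high; origin at the centre of its underside. Not to be touched
- tin: loose steel tin 108 x 75 x 39 mm; origin at the centre of its underside. Not to be touched
- tube_rack: loose blue tube rack 110 x 70 mm, 42 mm high with its tubes; origin at the centre of its underside. Not to be touched

How it is judged:
By the outcome, as a careful person would: the job done as asked, in the order asked, and still so for the second after the job is handed in, with the robot touching nothing.
It also fails if it takes over 72 s, if anything falls off the work surface, if the arm or the gripper's body presses on something with over 40 N, if the wrist force passes 120 N, or if a joint passes its speed limit or range.

## Working session

There is one attempt and no reset: what is moved stays moved. The work goes in short steps, Python scripts to look and compute and a tool call to move; the robot and the scene stay as the last step left them, time stands still between calls to the robot, and variables do not carry over. Pictures are saved under pics/ and viewed, about 8 in all and at most 12, crops included, and the job is handed in when it is done.

Besides the shell and the picture viewer there is one more tool, called after ">>>" by a JSON object that holds its "fn" and its "kwargs". move_arm: Moves the arm, as the interface text tells. Its arguments: {"type":"object","properties":{"increments":{"type":"array","items":{"type":"object","properties":{"tx":{"type":"number"},"ty":{"type":"number"},"tz":{"type":"number"},"rx":{"type":"number"},"ry":{"type":"number"},"rz":{"type":"number"},"gripper":{"type":"number"}}}},"squeeze":{"type":"number"}},"required":["increments"]}

```bash
mkdir -p pics; ls; cat > h.py <<'E'
import numpy as np, cv2
from scipy.spatial.transform import Rotation as Ro
from rig import r
def K(m): return np.array([[m['fx'],0,m['cx']],[0,m['fy'],m['cy']],[0,0,1.]])
def cam(name):
    m=r.camera_model(name)
    if 'R' in m: return m,np.array(m['R']),np.array(m['t'])
    s=r.sense(); H=np.array(m['hand_eye']); R=Ro.from_euler('xyz',s['tcp_rot']).as_matrix()
    Rc=R@H[:3,:3]; c=R@H[:3,3]+s['eef_pos']
    return m,Rc.T,-Rc.T@c
def ray(px,c):  # px=[row,col] -> centre, dir with z=1 in cam
    m,R,t=c
    u=cv2.undistortPointsIter(np.array([[[px[1],px[0]]]],float),K(m),np.array([m['k1'],0,0,0.]),None,None,(3,50,1e-9))[0,0]
    return -R.T@t, R.T@np.array([u[0],u[1],1])
def proj(X,c):
    m,R,t=c; p=R@np.array(X,float)+t; s=p[:2]/p[2]; s=s*(1+m['k1']*(s@s))
    return np.array([m['fy']*s[1]+m['cy'],m['fx']*s[0]+m['cx']])
def tri(rs):
    A=0;b=0
    for o,d in rs:
        d=d/np.linalg.norm(d);P=np.eye(3)-np.outer(d,d);A=A+P;b=b+P@o
    return np.linalg.solve(A,b)
def save(img,f): cv2.imwrite('pics/'+f,img[:,:,::-1])
E
python3 - <<'E'
from h import *
s=r.sense();print(s)
im={}
P={}
for n in('scene','top'):
    c=cam(n);a,d=r.grab_frame(n);im[n]=a
    print(n,'campos',-c[1].T@c[2])
    for q in('hub','crank','bolt_knob','microtome','bottle','tin','tube_rack'):
        L=r.place_of(q,n)
        if L:
            P.setdefault(q,{})[n]=ray(L[0]['location'],c)
            lo=L[0]['location'];dd=d[int(lo[0]),int(lo[1])]
            o,v=P[q][n];print(n,q,np.round(lo,1),L[0]['confidence'],'surf',np.round(o+v*dd))
for q in P:
    if len(P[q])==2:print(q,'tri',np.round(tri(list(P[q].values())),1))
save(np.vstack([im['scene'],im['top']])[:, :],'a.png')
im2=np.hstack([im['scene'],im['top']]);cv2.imwrite('pics/a.png',cv2.resize(im2,(800,300))[:,:,::-1]);save(im['scene'],'scene.png');save(im['top'],'top.png')
E
```

```text
pics
{'clock': 0.0, 'qpos': array([-1.18034177e+00,  3.53626777e-01,  1.63416213e+00, -2.34866797e-05,
        1.15522615e+00, -2.38509558e-03]), 'qvel': array([-0.00057955,  0.00053436,  0.00083363,  0.00051468,  0.00040662,
       -0.00092944]), 'joint_efforts': array([-1.77830152e-03, -6.05261636e+01, -3.42063153e+01,  9.09610947e-06,
        9.50924645e-03, -4.13106000e-05]), 'eef_pos': array([ 239.06961526, -576.92749433,  230.5630661 ]), 'tcp_rot': array([-3.14017020e+00,  1.80815026e-05,  3.92849159e-01]), 'contact_force': array([ 1.21404941, -1.01661164,  0.60702892]), 'wrist_torque': array([ 0.04466489,  0.03109575, -0.01381312]), 'opening': 0.9998382636339541}
scene campos [ 914.09852089 -292.11505445  816.51148674]
scene hub [206.9 377.5] 0.55 surf [594.  82. 136.]
scene crank [193.6 361.7] 0.7 surf [594.  30. 213.]
scene bolt_knob [149.7 398.5] 0.68 surf [592.  87. 301.]
scene microtome [228.6 379.1] 0.68 surf [614.  86.  80.]
scene bottle [303.2 280.6] 0.64 surf [ 663. -166.   68.]
scene tin [239.9 245. ] 0.89 surf [ 493. -166.   38.]
scene tube_rack [302.1 206.6] 0.78 surf [ 584. -291.   30.]
top campos [ 441.5147549   -99.22234077 1135.85052023]
top hub [192.3 180.7] 0.83 surf [580.  68. 214.]
top crank [184.4 204. ] 0.64 surf [594.  26. 218.]
top bolt_knob [178.6 157.4] 0.55 surf [589.  92. 302.]
top microtome [205.2 173. ] 0.55 surf [555.  79. 225.]
top bottle [181.9 299.7] 0.8 surf [ 619. -151.  108.]
top tin [257.7 300.3] 0.65 surf [ 470. -156.   39.]
top tube_rack [211.5 359.7] 0.56 surf [ 571. -284.   29.]
hub tri [592.2  83.6 132.3]
crank tri [594.8  27.6 216. ]
bolt_knob tri [589.2  92.2 295. ]
microtome tri [582.8 123.6   3.9]
bottle tri [ 639.1 -155.    -2.9]
tin tri [ 471.  -159.1   -2. ]
tube_rack tri [ 573.2 -289.5    4.4]
```

View pics/scene.png

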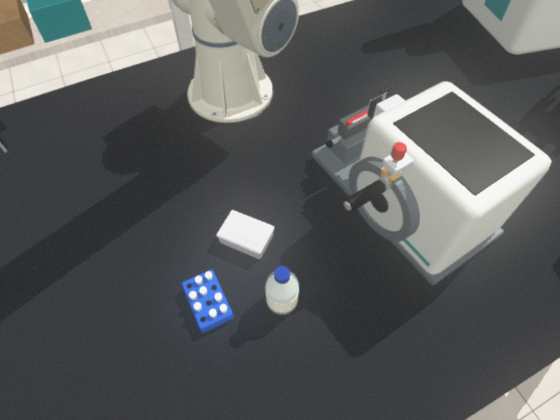

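View pics/top.png

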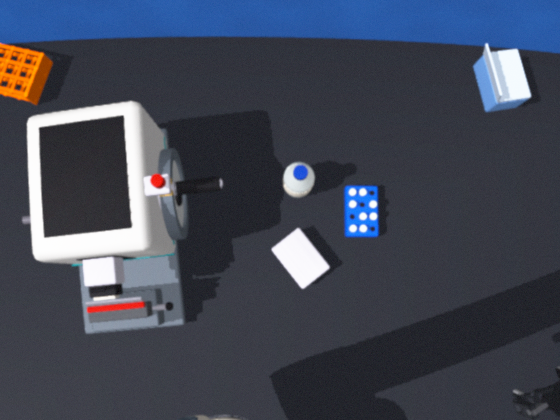

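The scene picture shows the red knob at about (400,150) and the crank handle at (345–385, 205–185). The bottle (282,290), tin (245,233) and rack (207,300) are in front of the wheel. In the top picture the handle runs from (180,187) to (221,183), so the microtome is yawed a few degrees. Next I'll refine its yaw and position.

```bash
python3 - <<'E'
from h import *
np.set_printoptions(suppress=True,precision=3)
print(np.array(r.camera_model('wrist')['hand_eye']))
for n in('top','scene'):
    c=cam(n);m,R,t=c;a,d=r.grab_frame(n)
    g=np.indices(d.shape).reshape(2,-1).T[:, ::-1].astype(float)
    u=cv2.undistortPointsIter(g[:,None],K(m),np.array([m['k1'],0,0,0.]),None,None,(3,50,1e-9))[:,0]
    X=((np.c_[u,np.ones(len(u))]*d.reshape(-1,1))-t)@R
    ok=d.ravel()>0
    top=X[ok&(X[:,2]>255)&(X[:,2]<275)&(X[:,0]>350)&(X[:,0]<850)&(X[:,1]>100)&(X[:,1]<400)]
    print(n,'cab',cv2.minAreaRect(top[:,:2].astype(np.float32)),np.median(top[:,2]))
    for q in('bolt_knob','crank'):
        L=r.cut_out('lock_bolt' if q=='bolt_knob' else 'crank',n)
        if not L: continue
        M=L[0]['mask'].ravel()&ok
        col=a.reshape(-1,3).astype(int)
        if q=='bolt_knob':
            M&=(col[:,0]>120)&(col[:,1]<80)
            Y=X[M];Y=Y[Y[:,2]>np.percentile(Y[:,2],95)-6];print(n,q,M.sum(),np.percentile(Y[:,2],95),'topdisc',cv2.minEnclosingCircle(Y[:,:2].astype(np.float32)),Y.mean(0))
        else:
            M&=(col.max(1)<90)
            Y=X[M&(X[:,1]<75)&(X[:,1]>-20)&(X[:,2]>170)];mu=np.median(Y,0)
            w=np.linalg.svd(Y-Y.mean(0),full_matrices=False)[2][0];print(n,q,len(Y),mu,w*np.sign(w[1]),Y[:,1].min(),Y[:,1].max(),np.percentile(Y[:,2],95))
E
```

```text
[[   0.001   -0.958   -0.288   72.816]
 [   1.       0.002   -0.001    0.134]
 [   0.001   -0.288    0.958 -142.975]
 [   0.       0.       0.       1.   ]]
top cab ((594.7210083007812, 220.6448974609375), (265.464111328125, 233.99090576171875), 7.629678726196289) 267.3771644226589
top bolt_knob 145 303.9881864798174 topdisc ((586.1288452148438, 93.01268005371094), 10.951531410217285) [586.194  92.652 301.558]
top crank 643 [590.384  39.001 214.618] [-0.576  0.797 -0.183] -3.570292267404613 74.80385944886753 218.62502671182773
scene cab ((597.1663208007812, 219.78448486328125), (263.29193115234375, 238.28823852539062), 7.163025379180908) 266.76036578053356
scene bolt_knob 1 288.6667015636577 topdisc ((586.7529296875, 83.0271987915039), 9.999999747378752e-05) [586.753  83.027 288.667]
scene crank 534 [599.557  35.18  213.667] [-0.137  0.99   0.017] -1.4749691045765738 74.68777303514887 216.81901678210048
```

```bash
cat >> h.py <<'E'
A=np.radians(7.4); XM=np.array([np.cos(A),np.sin(A),0]); YM=np.array([-np.sin(A),np.cos(A),0]); ZM=np.array([0,0,1.])
def Rt(deg):  # tool frame: jaws along x_m, tilted deg so that tool z leans to +y_m
    t=np.radians(deg); z=np.sin(t)*YM-np.cos(t)*ZM; return np.c_[np.cross(XM,z),XM,z]
def rows(p0,R0,p1,R1,n,nd=2):
    w=Ro.from_matrix(R0.T@R1).as_rotvec(degrees=True)/n; out=[]
    p=np.array(p0,float);R=R0.copy();wr=np.round(w,1)
    for i in range(n):
        tgt=p0+(np.array(p1)-p0)*(i+1)/n
        d=np.round(R.T@(tgt-p)/10,nd); p=p+R@d*10; R=R@Ro.from_rotvec(wr,degrees=True).as_matrix()
        out.append(dict(zip(('tx','ty','tz','rx','ry','rz'),[float(v) for v in (*d,*wr)])))
    for k in range(0,n,12):
        print('['+','.join('{'+','.join('"%s":%g'%(a,b) for a,b in o.items() if b)+'}' for o in out[k:k+12])+']')
def now():
    s=r.sense(); return s['eef_pos'],Ro.from_euler('xyz',s['tcp_rot']).as_matrix()
E
python3 - <<'E'
from h import *
rows(*now(),np.array([588,92.5,400]),Rt(0),20)
E
```

```text
[{"tx":2.89,"ty":-2.43,"tz":-0.84,"rz":-3.7},{"tx":3.05,"ty":-2.23,"tz":-0.85,"rz":-3.7},{"tx":3.18,"ty":-2.04,"tz":-0.84,"rz":-3.7},{"tx":3.3,"ty":-1.82,"tz":-0.84,"rz":-3.7},{"tx":3.42,"ty":-1.61,"tz":-0.85,"rz":-3.7},{"tx":3.51,"ty":-1.38,"tz":-0.84,"rz":-3.7},{"tx":3.6,"ty":-1.15,"tz":-0.84,"rz":-3.7},{"tx":3.66,"ty":-0.92,"tz":-0.85,"rz":-3.7},{"tx":3.72,"ty":-0.68,"tz":-0.84,"rz":-3.7},{"tx":3.75,"ty":-0.44,"tz":-0.84,"rz":-3.7},{"tx":3.77,"ty":-0.2,"tz":-0.85,"rz":-3.7},{"tx":3.78,"ty":0.05,"tz":-0.84,"rz":-3.7}]
[{"tx":3.76,"ty":0.29,"tz":-0.85,"rz":-3.7},{"tx":3.74,"ty":0.53,"tz":-0.84,"rz":-3.7},{"tx":3.7,"ty":0.77,"tz":-0.84,"rz":-3.7},{"tx":3.63,"ty":1.01,"tz":-0.85,"rz":-3.7},{"tx":3.57,"ty":1.24,"tz":-0.84,"rz":-3.7},{"tx":3.48,"ty":1.47,"tz":-0.84,"rz":-3.7},{"tx":3.37,"ty":1.7,"tz":-0.85,"rz":-3.7},{"tx":3.26,"ty":1.9,"tz":-0.84,"rz":-3.7}]
```

>>> {"fn": "move_arm", "kwargs": {"increments": [{"tx": 2.89, "ty": -2.43, "tz": -0.84, "rz": -3.7}, {"tx": 3.05, "ty": -2.23, "tz": -0.85, "rz": -3.7}, {"tx": 3.18, "ty": -2.04, "tz": -0.84, "rz": -3.7}, {"tx": 3.3, "ty": -1.82, "tz": -0.84, "rz": -3.7}, {"tx": 3.42, "ty": -1.61, "tz": -0.85, "rz": -3.7}, {"tx": 3.51, "ty": -1.38, "tz": -0.84, "rz": -3.7}, {"tx": 3.6, "ty": -1.15, "tz": -0.84, "rz": -3.7}, {"tx": 3.66, "ty": -0.92, "tz": -0.85, "rz": -3.7}, {"tx": 3.72, "ty": -0.68, "tz": -0.84, "rz": -3.7}, {"tx": 3.75, "ty": -0.44, "tz": -0.84, "rz": -3.7}, {"tx": 3.77, "ty": -0.2, "tz": -0.85, "rz": -3.7}, {"tx": 3.78, "ty": 0.05, "tz": -0.84, "rz": -3.7}]}}

```text
invalid input
```

>>> {"fn": "move_arm", "kwargs": {"increments": [{"tx": 3.76, "ty": 0.29, "tz": -0.85, "rz": -3.7}, {"tx": 3.74, "ty": 0.53, "tz": -0.84, "rz": -3.7}, {"tx": 3.7, "ty": 0.77, "tz": -0.84, "rz": -3.7}, {"tx": 3.63, "ty": 1.01, "tz": -0.85, "rz": -3.7}, {"tx": 3.57, "ty": 1.24, "tz": -0.84, "rz": -3.7}, {"tx": 3.48, "ty": 1.47, "tz": -0.84, "rz": -3.7}, {"tx": 3.37, "ty": 1.7, "tz": -0.85, "rz": -3.7}, {"tx": 3.26, "ty": 1.9, "tz": -0.84, "rz": -3.7}, {"gripper": 0}, {"gripper": 0}]}}

```text
invalid input
```

```bash
python3 - <<'E'
from h import *
np.set_printoptions(suppress=True,precision=2)
s=r.sense();print(s['clock'],s['eef_pos'],s['tcp_rot'],s['opening'],s['contact_force'],s['qpos'])
c=cam('wrist');a,d=r.grab_frame('wrist')
m,R,t=c
for q,z in(('bolt_knob',288),('crank',207),('hub',145)):
    for L in r.place_of(q,'wrist')[:1]:
        o,v=ray(L['location'],c);print(q,L['location'],L['confidence'],o+v*(z-o[2])/v[2])
hsv=cv2.cvtColor(a,cv2.COLOR_RGB2HSV);M=((hsv[...,0]<8)|(hsv[...,0]>172))&(hsv[...,1]>150)&(hsv[...,2]>60)&(d>0)
g=np.argwhere(M)
X=np.array([(lambda o,v:o+v*d[p[0],p[1]])(*ray(p,c)) for p in g])
X=X[(X[:,2]>270)];T=X[X[:,2]>np.percentile(X[:,2],90)-3]
print(len(X),np.percentile(X[:,2],[5,50,95]),cv2.minEnclosingCircle(T[:,:2].astype(np.float32)),T.mean(0))
save(a,'w1.png')
E
```

```text
1.1 [ 239.24 -577.36  231.25] [-3.14  0.    0.39] 0.9997721389337881 [ 0.8  -0.07  0.54] [-1.18  0.35  1.63 -0.    1.16 -0.  ]Traceback (most recent call last):
  File "<stdin>", line 12, in <module>
IndexError: too many indices for array: array is 1-dimensional, but 2 were indexed
```

>>> {"fn": "move_arm", "kwargs": {"increments": [{"tx": 2.89, "ty": -2.43, "tz": -0.84, "rx": 0, "ry": 0, "rz": -3.7, "gripper": 1}]}}

```text
clock: 1.4
eef_pos: [255.4, -545.8, 238.8]
tcp_rot: [3.142, 0.001, 0.455]
contact_force: [0.4, -0.3, 0.1]
opening: 1.006
```

```bash
sed -i 's/ for a,b in o.items() if b)+/ for a,b in o.items())+GR+/; s/^def now/GR=",\\"gripper\\":0"\ndef now/' h.py
python3 - <<'E'
from h import *
rows(*now(),np.array([588,92.5,400]),Rt(0),20)
E
```

```text
[{"tx":2.9,"ty":-2.13,"tz":-0.81,"rx":-0,"ry":0,"rz":-3.6,"gripper":0},{"tx":3.02,"ty":-1.95,"tz":-0.81,"rx":-0,"ry":0,"rz":-3.6,"gripper":0},{"tx":3.14,"ty":-1.76,"tz":-0.81,"rx":-0,"ry":0,"rz":-3.6,"gripper":0},{"tx":3.25,"ty":-1.55,"tz":-0.81,"rx":-0,"ry":0,"rz":-3.6,"gripper":0},{"tx":3.33,"ty":-1.35,"tz":-0.81,"rx":-0,"ry":0,"rz":-3.6,"gripper":0},{"tx":3.42,"ty":-1.14,"tz":-0.81,"rx":-0,"ry":0,"rz":-3.6,"gripper":0},{"tx":3.48,"ty":-0.91,"tz":-0.8,"rx":-0,"ry":0,"rz":-3.6,"gripper":0},{"tx":3.53,"ty":-0.7,"tz":-0.81,"rx":-0,"ry":0,"rz":-3.6,"gripper":0},{"tx":3.56,"ty":-0.48,"tz":-0.81,"rx":-0,"ry":0,"rz":-3.6,"gripper":0},{"tx":3.59,"ty":-0.25,"tz":-0.81,"rx":-0,"ry":0,"rz":-3.6,"gripper":0},{"tx":3.6,"ty":-0.02,"tz":-0.81,"rx":-0,"ry":0,"rz":-3.6,"gripper":0},{"tx":3.59,"ty":0.2,"tz":-0.81,"rx":-0,"ry":0,"rz":-3.6,"gripper":0}]
[{"tx":3.57,"ty":0.42,"tz":-0.81,"rx":-0,"ry":0,"rz":-3.6,"gripper":0},{"tx":3.54,"ty":0.65,"tz":-0.81,"rx":-0,"ry":0,"rz":-3.6,"gripper":0},{"tx":3.49,"ty":0.88,"tz":-0.81,"rx":-0,"ry":0,"rz":-3.6,"gripper":0},{"tx":3.43,"ty":1.08,"tz":-0.81,"rx":-0,"ry":0,"rz":-3.6,"gripper":0},{"tx":3.36,"ty":1.31,"tz":-0.81,"rx":-0,"ry":0,"rz":-3.6,"gripper":0},{"tx":3.26,"ty":1.5,"tz":-0.81,"rx":-0,"ry":0,"rz":-3.6,"gripper":0},{"tx":3.17,"ty":1.72,"tz":-0.8,"rx":-0,"ry":0,"rz":-3.6,"gripper":0},{"tx":3.05,"ty":1.9,"tz":-0.81,"rx":-0,"ry":0,"rz":-3.6,"gripper":0}]
```

>>> {"fn": "move_arm", "kwargs": {"increments": [{"tx": 2.9, "ty": -2.13, "tz": -0.81, "rx": 0, "ry": 0, "rz": -3.6, "gripper": 0}, {"tx": 3.02, "ty": -1.95, "tz": -0.81, "rx": 0, "ry": 0, "rz": -3.6, "gripper": 0}, {"tx": 3.14, "ty": -1.76, "tz": -0.81, "rx": 0, "ry": 0, "rz": -3.6, "gripper": 0}, {"tx": 3.25, "ty": -1.55, "tz": -0.81, "rx": 0, "ry": 0, "rz": -3.6, "gripper": 0}, {"tx": 3.33, "ty": -1.35, "tz": -0.81, "rx": 0, "ry": 0, "rz": -3.6, "gripper": 0}, {"tx": 3.42, "ty": -1.14, "tz": -0.81, "rx": 0, "ry": 0, "rz": -3.6, "gripper": 0}, {"tx": 3.48, "ty": -0.91, "tz": -0.8, "rx": 0, "ry": 0, "rz": -3.6, "gripper": 0}, {"tx": 3.53, "ty": -0.7, "tz": -0.81, "rx": 0, "ry": 0, "rz": -3.6, "gripper": 0}, {"tx": 3.56, "ty": -0.48, "tz": -0.81, "rx": 0, "ry": 0, "rz": -3.6, "gripper": 0}, {"tx": 3.59, "ty": -0.25, "tz": -0.81, "rx": 0, "ry": 0, "rz": -3.6, "gripper": 0}, {"tx": 3.6, "ty": -0.02, "tz": -0.81, "rx": 0, "ry": 0, "rz": -3.6, "gripper": 0}, {"tx": 3.59, "ty": 0.2, "tz": -0.81, "rx": 0, "ry": 0, "rz": -3.6, "gripper": 0}]}}

```text
clock: 2.6
eef_pos: [455.8, -159.2, 337.3]
tcp_rot: [3.141, 0.0, 1.214]
contact_force: [-0.6, -0.9, 0.6]
opening: 0.497
```

>>> {"fn": "move_arm", "kwargs": {"increments": [{"tx": 3.57, "ty": 0.42, "tz": -0.81, "rx": 0, "ry": 0, "rz": -3.6, "gripper": 0}, {"tx": 3.54, "ty": 0.65, "tz": -0.81, "rx": 0, "ry": 0, "rz": -3.6, "gripper": 0}, {"tx": 3.49, "ty": 0.88, "tz": -0.81, "rx": 0, "ry": 0, "rz": -3.6, "gripper": 0}, {"tx": 3.43, "ty": 1.08, "tz": -0.81, "rx": 0, "ry": 0, "rz": -3.6, "gripper": 0}, {"tx": 3.36, "ty": 1.31, "tz": -0.81, "rx": 0, "ry": 0, "rz": -3.6, "gripper": 0}, {"tx": 3.26, "ty": 1.5, "tz": -0.81, "rx": 0, "ry": 0, "rz": -3.6, "gripper": 0}, {"tx": 3.17, "ty": 1.72, "tz": -0.8, "rx": 0, "ry": 0, "rz": -3.6, "gripper": 0}, {"tx": 3.05, "ty": 1.9, "tz": -0.81, "rx": 0, "ry": 0, "rz": -3.6, "gripper": 0}, {"tx": 0, "ty": 0, "tz": 0, "rx": 0, "ry": 0, "rz": 0, "gripper": 0}, {"tx": 0, "ty": 0, "tz": 0, "rx": 0, "ry": 0, "rz": 0, "gripper": 0}]}}

```text
clock: 3.6
eef_pos: [587.7, 95.4, 401.1]
tcp_rot: [-3.141, 0.0, 1.715]
contact_force: [-1.0, -0.7, 0.5]
opening: 0.494
```

```bash
cat > look.py <<'E'
from h import *
import sys
np.set_printoptions(suppress=True,precision=2)
s=r.sense();print(s['clock'],s['eef_pos'],s['tcp_rot'],s['opening'],s['contact_force'],s['qpos'])
c=cam('wrist');a,d=r.grab_frame('wrist')
save(a,sys.argv[1])
for q,z in(('bolt_knob',288),('crank',207),('hub',145)):
    for L in r.place_of(q,'wrist')[:1]:
        o,v=ray(L['location'],c);print(q,L['location'],L['confidence'],o+v*(z-o[2])/v[2])
hsv=cv2.cvtColor(a,cv2.COLOR_RGB2HSV);M=((hsv[...,0]<8)|(hsv[...,0]>172))&(hsv[...,1]>150)&(hsv[...,2]>60)&(d>0)
g=np.argwhere(M)
X=np.array([(lambda o,v:o+v*d[p[0],p[1]])(*ray(p,c)) for p in g]).reshape(-1,3)
X=X[(X[:,2]>270)]
if len(X):
    T=X[X[:,2]>np.percentile(X[:,2],90)-3]
    print(len(X),np.percentile(X[:,2],[5,50,95]),cv2.minEnclosingCircle(T[:,:2].astype(np.float32)),T.mean(0))
E
python3 look.py w1.png
```

```text
3.6 [587.7   95.38 401.14] [-3.14  0.    1.71] 0.4942247321742515 [-0.96 -0.66  0.47] [ 0.16  0.19  1.48 -0.    1.47  0.01]
crank [239.7, 274.1] 0.81 [593.1  29.4 207. ]
716 [288.62 300.74 301.92] ((587.3226318359375, 94.83734130859375), 11.300649642944336) [587.28  95.04 300.88]
```

View pics/w1.png

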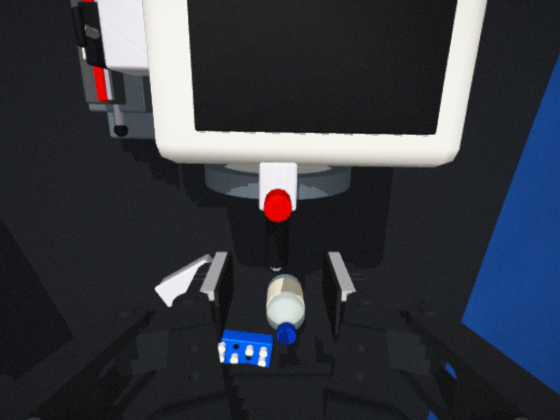

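The knob is at (278,206), midway between the fingers (x 218 and 340). Its measured top, 301 mm, is right for a bolt that's home. Next: go down, grip it and draw it.

>>> {"fn": "move_arm", "kwargs": {"increments": [{"tx": 0, "ty": 0, "tz": 3, "rx": 0, "ry": 0, "rz": 0, "gripper": 0}, {"tx": 0, "ty": 0, "tz": 3, "rx": 0, "ry": 0, "rz": 0, "gripper": 0}, {"tx": 0, "ty": 0, "tz": 3, "rx": 0, "ry": 0, "rz": 0, "gripper": 0}, {"tx": 0, "ty": 0, "tz": 2.4, "rx": 0, "ry": 0, "rz": 0, "gripper": 0}, {"tx": 0, "ty": 0, "tz": 1.4, "rx": 0, "ry": 0, "rz": 0, "gripper": 0}, {"tx": 0, "ty": 0, "tz": 0, "rx": 0, "ry": 0, "rz": 0, "gripper": -0.3}, {"tx": 0, "ty": 0, "tz": 0, "rx": 0, "ry": 0, "rz": 0, "gripper": -1}, {"tx": 0, "ty": 0, "tz": 0, "rx": 0, "ry": 0, "rz": 0, "gripper": -1}, {"tx": 0, "ty": 0, "tz": 0, "rx": 0, "ry": 0, "rz": 0, "gripper": -1}, {"tx": 0, "ty": 0, "tz": 0, "rx": 0, "ry": 0, "rz": 0, "gripper": -1}], "squeeze": 30}}

```text
clock: 4.8
eef_pos: [587.8, 94.6, 274.2]
tcp_rot: [3.141, 0.001, 1.714]
contact_force: [-2.6, -3.9, 0.4]
opening: 0.257
```

>>> {"fn": "move_arm", "kwargs": {"increments": [{"tx": 0, "ty": 0, "tz": -0.3, "rx": 0, "ry": 0, "rz": 0, "gripper": -1}, {"tx": 0, "ty": 0, "tz": -0.4, "rx": 0, "ry": 0, "rz": 0, "gripper": -1}, {"tx": 0, "ty": 0, "tz": -0.4, "rx": 0, "ry": 0, "rz": 0, "gripper": -1}, {"tx": 0, "ty": 0, "tz": -0.3, "rx": 0, "ry": 0, "rz": 0, "gripper": -1}, {"tx": 0, "ty": 0, "tz": -0.2, "rx": 0, "ry": 0, "rz": 0, "gripper": -1}, {"tx": 0, "ty": 0, "tz": -0.2, "rx": 0, "ry": 0, "rz": 0, "gripper": -1}, {"tx": 0, "ty": 0, "tz": 0, "rx": 0, "ry": 0, "rz": 0, "gripper": -1}]}}

```text
clock: 5.5
eef_pos: [587.8, 94.7, 291.8]
tcp_rot: [-3.142, 0.001, 1.714]
contact_force: [-1.0, -6.0, -4.7]
opening: 0.253
```

>>> {"fn": "move_arm", "kwargs": {"increments": [{"tx": 0, "ty": 0, "tz": -0.1, "rx": 0, "ry": 0, "rz": 0, "gripper": -1}, {"tx": 0, "ty": 0, "tz": -0.05, "rx": 0, "ry": 0, "rz": 0, "gripper": -1}, {"tx": 0, "ty": 0, "tz": 0, "rx": 0, "ry": 0, "rz": 0, "gripper": -1}]}}

```text
clock: 5.8
eef_pos: [587.7, 94.6, 291.9]
tcp_rot: [-3.141, 0.001, 1.714]
contact_force: [2.4, -4.9, -13.5]
opening: 0.26
```

```bash
sed -i 's/radians(7.4)/radians(7.8)/' h.py
python3 - <<'E'
from h import *
p,R=now(); print(p)
up=p+np.array([0,0,60.])
K_=np.array([587.6,94.8,0]); C=K_-66*YM; C[2]=205
g=C-5*YM; print('crank',C)
R1=Rt(40); rows(up,R,g-71*R1[:,2],R1,9)
E
```

```text
[587.67085495  94.63923501 291.86669868]
crank [596.55722778  29.41064253 205.        ]
[{"tx":-1.29,"ty":-0.01,"tz":1.03,"rx":-0,"ry":4.4,"rz":0,"gripper":0},{"tx":-1.37,"ty":-0.01,"tz":0.92,"rx":-0,"ry":4.4,"rz":0,"gripper":0},{"tx":-1.44,"ty":-0.01,"tz":0.82,"rx":-0,"ry":4.4,"rz":0,"gripper":0},{"tx":-1.49,"ty":-0,"tz":0.71,"rx":-0,"ry":4.4,"rz":0,"gripper":0},{"tx":-1.55,"ty":-0.01,"tz":0.59,"rx":-0,"ry":4.4,"rz":0,"gripper":0},{"tx":-1.58,"ty":-0.01,"tz":0.47,"rx":-0,"ry":4.4,"rz":0,"gripper":0},{"tx":-1.62,"ty":-0.01,"tz":0.34,"rx":-0,"ry":4.4,"rz":0,"gripper":0},{"tx":-1.63,"ty":-0.01,"tz":0.22,"rx":-0,"ry":4.4,"rz":0,"gripper":0},{"tx":-1.65,"ty":-0.01,"tz":0.1,"rx":-0,"ry":4.4,"rz":0,"gripper":0}]
```

>>> {"fn": "move_arm", "kwargs": {"increments": [{"tx": 0, "ty": 0, "tz": 0, "rx": 0, "ry": 0, "rz": 0, "gripper": 0}, {"tx": 0, "ty": 0, "tz": 0, "rx": 0, "ry": 0, "rz": 0, "gripper": 0}, {"tx": 0, "ty": 0, "tz": 0, "rx": 0, "ry": 0, "rz": 0, "gripper": 0}, {"tx": 0, "ty": 0, "tz": -2, "rx": 0, "ry": 0, "rz": 0, "gripper": 0}, {"tx": 0, "ty": 0, "tz": -4, "rx": 0, "ry": 0, "rz": 0, "gripper": 0}]}}

```text
clock: 6.3
eef_pos: [586.4, 95.1, 351.4]
tcp_rot: [-3.137, -0.0, 1.714]
contact_force: [1.4, 0.1, 0.3]
opening: 0.5
```

>>> {"fn": "move_arm", "kwargs": {"increments": [{"tx": -1.29, "ty": -0.01, "tz": 1.03, "rx": 0, "ry": 4.4, "rz": 0, "gripper": 0}, {"tx": -1.37, "ty": -0.01, "tz": 0.92, "rx": 0, "ry": 4.4, "rz": 0, "gripper": 0}, {"tx": -1.44, "ty": -0.01, "tz": 0.82, "rx": 0, "ry": 4.4, "rz": 0, "gripper": 0}, {"tx": -1.49, "ty": 0, "tz": 0.71, "rx": 0, "ry": 4.4, "rz": 0, "gripper": 0}, {"tx": -1.55, "ty": -0.01, "tz": 0.59, "rx": 0, "ry": 4.4, "rz": 0, "gripper": 0}, {"tx": -1.58, "ty": -0.01, "tz": 0.47, "rx": 0, "ry": 4.4, "rz": 0, "gripper": 0}, {"tx": -1.62, "ty": -0.01, "tz": 0.34, "rx": 0, "ry": 4.4, "rz": 0, "gripper": 0}, {"tx": -1.63, "ty": -0.01, "tz": 0.22, "rx": 0, "ry": 4.4, "rz": 0, "gripper": 0}, {"tx": -1.65, "ty": -0.01, "tz": 0.1, "rx": 0, "ry": 4.4, "rz": 0, "gripper": 0}, {"tx": 0, "ty": 0, "tz": 0, "rx": 0, "ry": 0, "rz": 0, "gripper": 0}, {"tx": 0, "ty": 0, "tz": 0, "rx": 0, "ry": 0, "rz": 0, "gripper": 0}]}}

```text
clock: 7.4
eef_pos: [603.9, -20.7, 260.4]
tcp_rot: [-3.141, -0.69, 1.713]
contact_force: [0.9, 0.1, 0.7]
opening: 0.504
```

```bash
python3 look.py w2.png
```

```text
7.4 [603.94 -20.7  260.43] [-3.14 -0.69  1.71] 0.5035822000542233 [0.87 0.12 0.74] [-0.36  0.48  1.56  0.59  1.5  -0.67]
bolt_knob [13.9, 273.8] 0.63 [581.44 116.87 288.  ]
crank [211.2, 273.8] 0.89 [593.58  29.42 207.  ]
1983 [296.97 308.79 318.24] ((587.969482421875, 89.7374267578125), 10.406486511230469) [588.57  84.27 316.8 ]
```

View pics/w2.png

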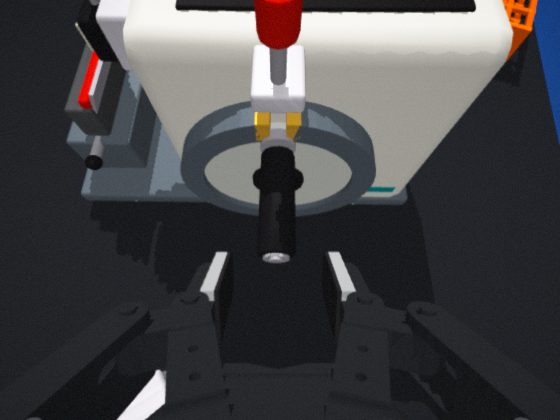

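The knob top is now at 318 mm, so the bolt is fully drawn. The brass jaws sit at (262,125) and (293,125), centred under the bracket, which gives me the reference view. The handle runs from (277,150) to (276,258), about 1 mm left of the finger centre. Next I advance and grip it.

>>> {"fn": "move_arm", "kwargs": {"increments": [{"tx": 0, "ty": -0.1, "tz": 2.5, "rx": 0, "ry": 0, "rz": 0, "gripper": 0}, {"tx": 0, "ty": 0, "tz": 2.5, "rx": 0, "ry": 0, "rz": 0, "gripper": 0}, {"tx": 0, "ty": 0, "tz": 2.3, "rx": 0, "ry": 0, "rz": 0, "gripper": 0}, {"tx": 0, "ty": 0, "tz": 1.7, "rx": 0, "ry": 0, "rz": 0, "gripper": 0}, {"tx": 0, "ty": 0, "tz": 0, "rx": 0, "ry": 0, "rz": 0, "gripper": -1}, {"tx": 0, "ty": 0, "tz": 0, "rx": 0, "ry": 0, "rz": 0, "gripper": -1}, {"tx": 0, "ty": 0, "tz": 0, "rx": 0, "ry": 0, "rz": 0, "gripper": -1}, {"tx": 0, "ty": 0, "tz": 0, "rx": 0, "ry": 0, "rz": 0, "gripper": -1}, {"tx": 0, "ty": 0, "tz": 0, "rx": 0, "ry": 0, "rz": 0, "gripper": -1}], "squeeze": 26}}

```text
clock: 8.5
eef_pos: [594.4, 37.5, 192.7]
tcp_rot: [3.141, -0.694, 1.715]
contact_force: [-2.2, 11.4, -0.0]
opening: 0.297
```

```bash
cat >> h.py <<'E'
O=np.array([587.6,94.8,145.])   # knob axis / axle (plane of knob)
def hand():
    p,R=now(); g=p-19*R[:,2]; v=g-O; return np.array([v@XM,v@YM,v[2]]),R
def arc(a0,a1,n,r0=None,x0=None,z0=None):
    # hand now at (x0,z0); go along circle radius 62 to a1 (deg), n rows, tool-frame rows
    (x,y,z),R=hand(); M=np.c_[XM,YM,ZM]; P=np.array([x,z]) if x0 is None else np.array([x0,z0],float); out=[]
    for i in range(n):
        a=np.radians(a0+(a1-a0)*(i+1)/n); T=np.array([62*np.sin(a),62*np.cos(a)])
        d=np.round(R.T@(M@np.array([T[0]-P[0],0,T[1]-P[1]]))/10,2)
        w=M.T@(R@d)*10; P=P+[w[0],w[2]]
        out.append('{"tx":%g,"ty":%g,"tz":%g,"rx":0,"ry":0,"rz":0,"gripper":-1}'%tuple(d+0))
    for k in range(0,n,12): print('['+','.join(out[k:k+12])+']')
    print('end',P)
E
python3 - <<'E'
from h import *
s=r.sense();print(s['clock'],s['qpos'],s['contact_force'],s['opening'],hand()[0])
arc(0,90,18)
E
```

```text
8.5 [-0.28150873  0.5157496   1.66771402  0.64125638  1.342547   -0.69994971] [-2.22309158 11.42737771 -0.02593284] 0.29727095621322736 [ -0.96829621 -69.79735407  62.26446412]
[{"tx":-0.04,"ty":0.64,"tz":0.04,"rx":0,"ry":0,"rz":0,"gripper":-1},{"tx":-0.04,"ty":0.53,"tz":0.05,"rx":0,"ry":0,"rz":0,"gripper":-1},{"tx":-0.08,"ty":0.53,"tz":0.09,"rx":0,"ry":0,"rz":0,"gripper":-1},{"tx":-0.11,"ty":0.52,"tz":0.12,"rx":0,"ry":0,"rz":0,"gripper":-1},{"tx":-0.13,"ty":0.5,"tz":0.15,"rx":0,"ry":0,"rz":0,"gripper":-1},{"tx":-0.17,"ty":0.48,"tz":0.19,"rx":0,"ry":0,"rz":0,"gripper":-1},{"tx":-0.19,"ty":0.45,"tz":0.22,"rx":0,"ry":0,"rz":0,"gripper":-1},{"tx":-0.21,"ty":0.43,"tz":0.25,"rx":0,"ry":0,"rz":0,"gripper":-1},{"tx":-0.24,"ty":0.4,"tz":0.28,"rx":0,"ry":0,"rz":0,"gripper":-1},{"tx":-0.26,"ty":0.37,"tz":0.31,"rx":0,"ry":0,"rz":0,"gripper":-1},{"tx":-0.27,"ty":0.32,"tz":0.32,"rx":0,"ry":0,"rz":0,"gripper":-1},{"tx":-0.3,"ty":0.3,"tz":0.35,"rx":0,"ry":0,"rz":0,"gripper":-1}]
[{"tx":-0.31,"ty":0.24,"tz":0.37,"rx":0,"ry":0,"rz":0,"gripper":-1},{"tx":-0.32,"ty":0.21,"tz":0.38,"rx":0,"ry":0,"rz":0,"gripper":-1},{"tx":-0.33,"ty":0.16,"tz":0.4,"rx":0,"ry":0,"rz":0,"gripper":-1},{"tx":-0.34,"ty":0.12,"tz":0.4,"rx":0,"ry":0,"rz":0,"gripper":-1},{"tx":-0.34,"ty":0.07,"tz":0.41,"rx":0,"ry":0,"rz":0,"gripper":-1},{"tx":-0.35,"ty":0.02,"tz":0.42,"rx":0,"ry":0,"rz":0,"gripper":-1}]
end [ 6.19525291e+01 -6.77751500e-03]
```

>>> {"fn": "move_arm", "kwargs": {"increments": [{"tx": 0.02, "ty": 0.54, "tz": 0.09, "rx": 0, "ry": 0, "rz": 0, "gripper": -1}, {"tx": -0.04, "ty": 0.63, "tz": 0.05, "rx": 0, "ry": 0, "rz": 0, "gripper": -1}, {"tx": -0.08, "ty": 0.53, "tz": 0.09, "rx": 0, "ry": 0, "rz": 0, "gripper": -1}, {"tx": -0.11, "ty": 0.52, "tz": 0.12, "rx": 0, "ry": 0, "rz": 0, "gripper": -1}, {"tx": -0.13, "ty": 0.5, "tz": 0.15, "rx": 0, "ry": 0, "rz": 0, "gripper": -1}, {"tx": -0.17, "ty": 0.48, "tz": 0.19, "rx": 0, "ry": 0, "rz": 0, "gripper": -1}, {"tx": -0.19, "ty": 0.45, "tz": 0.22, "rx": 0, "ry": 0, "rz": 0, "gripper": -1}, {"tx": -0.21, "ty": 0.43, "tz": 0.25, "rx": 0, "ry": 0, "rz": 0, "gripper": -1}]}}

```text
clock: 9.3
eef_pos: [634.7, 42.8, 178.8]
tcp_rot: [3.141, -0.693, 1.716]
contact_force: [-5.3, 3.3, 7.9]
opening: 0.294
```

```bash
python3 - <<'E'
from h import *
s=r.sense();h=hand()[0];f=s['contact_force'];print(s['clock'],s['contact_force'],s['opening'],h,np.hypot(h[0],h[2]),np.degrees(np.arctan2(h[0],h[2])),'f_m',f@XM,f@YM,f[2])
E
```

```text
9.3 [-5.31036513  3.30568943  7.92851506] 0.29407805128723613 [ 39.66975547 -70.00713091  48.38243805] 62.566363255272684 39.34903077524214 f_m -4.812599254501903 3.99580390646478 7.928515059091539
```

```bash
python3 - <<'E'
from h import *
a=np.radians(40)
arc(40,355,63,x0=62*np.sin(a),z0=62*np.cos(a))
E
```

```text
[{"tx":-0.24,"ty":0.4,"tz":0.28,"rx":0,"ry":0,"rz":0,"gripper":-1},{"tx":-0.26,"ty":0.36,"tz":0.3,"rx":0,"ry":0,"rz":0,"gripper":-1},{"tx":-0.28,"ty":0.33,"tz":0.33,"rx":0,"ry":0,"rz":0,"gripper":-1},{"tx":-0.29,"ty":0.29,"tz":0.35,"rx":0,"ry":0,"rz":0,"gripper":-1},{"tx":-0.31,"ty":0.25,"tz":0.37,"rx":0,"ry":0,"rz":0,"gripper":-1},{"tx":-0.32,"ty":0.21,"tz":0.38,"rx":0,"ry":0,"rz":0,"gripper":-1},{"tx":-0.33,"ty":0.16,"tz":0.39,"rx":0,"ry":0,"rz":0,"gripper":-1},{"tx":-0.34,"ty":0.12,"tz":0.41,"rx":0,"ry":0,"rz":0,"gripper":-1},{"tx":-0.34,"ty":0.07,"tz":0.41,"rx":0,"ry":0,"rz":0,"gripper":-1},{"tx":-0.35,"ty":0.02,"tz":0.42,"rx":0,"ry":0,"rz":0,"gripper":-1},{"tx":-0.34,"ty":-0.02,"tz":0.41,"rx":0,"ry":0,"rz":0,"gripper":-1},{"tx":-0.34,"ty":-0.07,"tz":0.41,"rx":0,"ry":0,"rz":0,"gripper":-1}]
[{"tx":-0.34,"ty":-0.12,"tz":0.41,"rx":0,"ry":0,"rz":0,"gripper":-1},{"tx":-0.33,"ty":-0.16,"tz":0.4,"rx":0,"ry":0,"rz":0,"gripper":-1},{"tx":-0.32,"ty":-0.21,"tz":0.38,"rx":0,"ry":0,"rz":0,"gripper":-1},{"tx":-0.31,"ty":-0.25,"tz":0.37,"rx":0,"ry":0,"rz":0,"gripper":-1},{"tx":-0.29,"ty":-0.29
[... 2481 characters left out ...]
,{"tx":0.27,"ty":0.33,"tz":-0.33,"rx":0,"ry":0,"rz":0,"gripper":-1},{"tx":0.26,"ty":0.36,"tz":-0.31,"rx":0,"ry":0,"rz":0,"gripper":-1},{"tx":0.23,"ty":0.4,"tz":-0.28,"rx":0,"ry":0,"rz":0,"gripper":-1},{"tx":0.21,"ty":0.43,"tz":-0.26,"rx":0,"ry":0,"rz":0,"gripper":-1},{"tx":0.18,"ty":0.46,"tz":-0.22,"rx":0,"ry":0,"rz":0,"gripper":-1},{"tx":0.16,"ty":0.48,"tz":-0.2,"rx":0,"ry":0,"rz":0,"gripper":-1},{"tx":0.13,"ty":0.49,"tz":-0.16,"rx":0,"ry":0,"rz":0,"gripper":-1}]
[{"tx":0.1,"ty":0.52,"tz":-0.13,"rx":0,"ry":0,"rz":0,"gripper":-1},{"tx":0.07,"ty":0.53,"tz":-0.09,"rx":0,"ry":0,"rz":0,"gripper":-1},{"tx":0.04,"ty":0.54,"tz":-0.06,"rx":0,"ry":0,"rz":0,"gripper":-1}]
end [-5.35402796 61.79081611]
```

>>> {"fn": "move_arm", "kwargs": {"increments": [{"tx": -0.24, "ty": 0.4, "tz": 0.28, "rx": 0, "ry": 0, "rz": 0, "gripper": -1}, {"tx": -0.26, "ty": 0.36, "tz": 0.3, "rx": 0, "ry": 0, "rz": 0, "gripper": -1}, {"tx": -0.28, "ty": 0.33, "tz": 0.33, "rx": 0, "ry": 0, "rz": 0, "gripper": -1}, {"tx": -0.29, "ty": 0.29, "tz": 0.35, "rx": 0, "ry": 0, "rz": 0, "gripper": -1}, {"tx": -0.31, "ty": 0.25, "tz": 0.37, "rx": 0, "ry": 0, "rz": 0, "gripper": -1}, {"tx": -0.32, "ty": 0.21, "tz": 0.38, "rx": 0, "ry": 0, "rz": 0, "gripper": -1}, {"tx": -0.33, "ty": 0.16, "tz": 0.39, "rx": 0, "ry": 0, "rz": 0, "gripper": -1}, {"tx": -0.34, "ty": 0.12, "tz": 0.41, "rx": 0, "ry": 0, "rz": 0, "gripper": -1}, {"tx": -0.34, "ty": 0.07, "tz": 0.41, "rx": 0, "ry": 0, "rz": 0, "gripper": -1}, {"tx": -0.35, "ty": 0.02, "tz": 0.42, "rx": 0, "ry": 0, "rz": 0, "gripper": -1}, {"tx": -0.34, "ty": -0.02, "tz": 0.41, "rx": 0, "ry": 0, "rz": 0, "gripper": -1}, {"tx": -0.34, "ty": -0.07, "tz": 0.41, "rx": 0, "ry": 0, "rz": 0, "gripper": -1}]}}

```text
clock: 10.5
eef_pos: [657.2, 45.7, 120.8]
tcp_rot: [3.138, -0.693, 1.716]
contact_force: [-0.7, 4.6, 6.5]
opening: 0.293
```

```bash
cat > st.py <<'E'
from h import *
s=r.sense();h=hand()[0];f=s['contact_force'];print(s['clock'],s['opening'],h,np.hypot(h[0],h[2]),np.degrees(np.arctan2(h[0],h[2])),'f_m',f@XM,f@YM,f[2],s['qpos'].round(2))
E
python3 st.py
```

```text
10.5 0.2931036179741398 [ 62.33032993 -70.27185635  -9.5594377 ] 63.059122083404134 98.71936135361979 f_m -0.06865348935377118 4.681600389735568 6.5046654510323405 [-0.25  0.68  1.56  0.67  1.28 -0.71]
```

Tracking well: commanded angle 100°, hand at 98.7°, forces under 8 N. Continuing.

>>> {"fn": "move_arm", "kwargs": {"increments": [{"tx": -0.34, "ty": -0.12, "tz": 0.41, "rx": 0, "ry": 0, "rz": 0, "gripper": -1}, {"tx": -0.33, "ty": -0.16, "tz": 0.4, "rx": 0, "ry": 0, "rz": 0, "gripper": -1}, {"tx": -0.32, "ty": -0.21, "tz": 0.38, "rx": 0, "ry": 0, "rz": 0, "gripper": -1}, {"tx": -0.31, "ty": -0.25, "tz": 0.37, "rx": 0, "ry": 0, "rz": 0, "gripper": -1}, {"tx": -0.29, "ty": -0.29, "tz": 0.35, "rx": 0, "ry": 0, "rz": 0, "gripper": -1}, {"tx": -0.27, "ty": -0.33, "tz": 0.33, "rx": 0, "ry": 0, "rz": 0, "gripper": -1}, {"tx": -0.25, "ty": -0.37, "tz": 0.31, "rx": 0, "ry": 0, "rz": 0, "gripper": -1}, {"tx": -0.23, "ty": -0.39, "tz": 0.29, "rx": 0, "ry": 0, "rz": 0, "gripper": -1}, {"tx": -0.21, "ty": -0.43, "tz": 0.25, "rx": 0, "ry": 0, "rz": 0, "gripper": -1}, {"tx": -0.18, "ty": -0.46, "tz": 0.23, "rx": 0, "ry": 0, "rz": 0, "gripper": -1}, {"tx": -0.16, "ty": -0.48, "tz": 0.19, "rx": 0, "ry": 0, "rz": 0, "gripper": -1}, {"tx": -0.13, "ty": -0.5, "tz": 0.16, "rx": 0, "ry": 0, "rz": 0, "gripper": -1}]}}

```text
clock: 11.7
eef_pos: [619.1, 40.6, 73.5]
tcp_rot: [3.135, -0.693, 1.716]
contact_force: [6.9, 13.7, 1.6]
opening: 0.299
```

```bash
python3 st.py
```

```text
11.7 0.29866271213087797 [ 23.82826726 -70.07351097 -56.93091203] 61.7164083975784 157.28839423781744 f_m 8.72331425285198 12.586682704143232 1.594772252734892 [-0.27  0.7   1.66  0.69  1.19 -0.81]
```

>>> {"fn": "move_arm", "kwargs": {"increments": [{"tx": -0.07, "ty": -0.51, "tz": 0.16, "rx": 0, "ry": 0, "rz": 0, "gripper": -1}, {"tx": -0.07, "ty": -0.53, "tz": 0.09, "rx": 0, "ry": 0, "rz": 0, "gripper": -1}, {"tx": -0.04, "ty": -0.54, "tz": 0.06, "rx": 0, "ry": 0, "rz": 0, "gripper": -1}, {"tx": -0.01, "ty": -0.54, "tz": 0.02, "rx": 0, "ry": 0, "rz": 0, "gripper": -1}, {"tx": 0.02, "ty": -0.54, "tz": -0.01, "rx": 0, "ry": 0, "rz": 0, "gripper": -1}, {"tx": 0.05, "ty": -0.54, "tz": -0.05, "rx": 0, "ry": 0, "rz": 0, "gripper": -1}, {"tx": 0.08, "ty": -0.52, "tz": -0.09, "rx": 0, "ry": 0, "rz": 0, "gripper": -1}, {"tx": 0.11, "ty": -0.52, "tz": -0.12, "rx": 0, "ry": 0, "rz": 0, "gripper": -1}, {"tx": 0.13, "ty": -0.5, "tz": -0.15, "rx": 0, "ry": 0, "rz": 0, "gripper": -1}, {"tx": 0.17, "ty": -0.48, "tz": -0.19, "rx": 0, "ry": 0, "rz": 0, "gripper": -1}, {"tx": 0.19, "ty": -0.46, "tz": -0.22, "rx": 0, "ry": 0, "rz": 0, "gripper": -1}, {"tx": 0.21, "ty": -0.42, "tz": -0.25, "rx": 0, "ry": 0, "rz": 0, "gripper": -1}]}}

```text
clock: 12.9
eef_pos: [558.9, 32.9, 83.2]
tcp_rot: [3.135, -0.692, 1.715]
contact_force: [8.8, 14.5, -7.7]
opening: 0.298
```

```bash
python3 st.py
```

```text
12.9 0.2977070080410999 [-36.88695319 -69.53026645 -47.19431387] 59.89950397956199 -141.98890913154062 f_m 10.64413631998045 13.214662275442164 -7.747111643903421 [-0.31  0.62  1.79  0.68  1.16 -0.87]
```

>>> {"fn": "move_arm", "kwargs": {"increments": [{"tx": 0.26, "ty": -0.4, "tz": -0.26, "rx": 0, "ry": 0, "rz": 0, "gripper": -1}, {"tx": 0.26, "ty": -0.37, "tz": -0.31, "rx": 0, "ry": 0, "rz": 0, "gripper": -1}, {"tx": 0.27, "ty": -0.33, "tz": -0.33, "rx": 0, "ry": 0, "rz": 0, "gripper": -1}, {"tx": 0.29, "ty": -0.29, "tz": -0.35, "rx": 0, "ry": 0, "rz": 0, "gripper": -1}, {"tx": 0.31, "ty": -0.25, "tz": -0.37, "rx": 0, "ry": 0, "rz": 0, "gripper": -1}, {"tx": 0.32, "ty": -0.2, "tz": -0.38, "rx": 0, "ry": 0, "rz": 0, "gripper": -1}, {"tx": 0.33, "ty": -0.17, "tz": -0.4, "rx": 0, "ry": 0, "rz": 0, "gripper": -1}, {"tx": 0.34, "ty": -0.11, "tz": -0.4, "rx": 0, "ry": 0, "rz": 0, "gripper": -1}, {"tx": 0.34, "ty": -0.07, "tz": -0.41, "rx": 0, "ry": 0, "rz": 0, "gripper": -1}, {"tx": 0.35, "ty": -0.03, "tz": -0.42, "rx": 0, "ry": 0, "rz": 0, "gripper": -1}, {"tx": 0.34, "ty": 0.03, "tz": -0.41, "rx": 0, "ry": 0, "rz": 0, "gripper": -1}, {"tx": 0.35, "ty": 0.07, "tz": -0.42, "rx": 0, "ry": 0, "rz": 0, "gripper": -1}], "squeeze": 28}}

```text
clock: 14.1
eef_pos: [533.7, 29.8, 139.2]
tcp_rot: [-3.139, -0.691, 1.713]
contact_force: [-2.4, 8.8, -13.9]
opening: 0.299
```

```bash
python3 st.py
```

```text
14.1 0.299239027252693 [-62.07172527 -69.17323556   8.85099146] 62.69959432063641 -81.88473164286877 f_m -1.1590727076835534 9.049328648205945 -13.902047663393216 [-0.32  0.52  1.82  0.65  1.24 -0.82]
```

>>> {"fn": "move_arm", "kwargs": {"increments": [{"tx": 0.33, "ty": 0.12, "tz": -0.4, "rx": 0, "ry": 0, "rz": 0, "gripper": -1}, {"tx": 0.33, "ty": 0.16, "tz": -0.4, "rx": 0, "ry": 0, "rz": 0, "gripper": -1}, {"tx": 0.32, "ty": 0.21, "tz": -0.39, "rx": 0, "ry": 0, "rz": 0, "gripper": -1}, {"tx": 0.3, "ty": 0.24, "tz": -0.37, "rx": 0, "ry": 0, "rz": 0, "gripper": -1}, {"tx": 0.29, "ty": 0.3, "tz": -0.35, "rx": 0, "ry": 0, "rz": 0, "gripper": -1}, {"tx": 0.27, "ty": 0.33, "tz": -0.33, "rx": 0, "ry": 0, "rz": 0, "gripper": -1}, {"tx": 0.26, "ty": 0.36, "tz": -0.31, "rx": 0, "ry": 0, "rz": 0, "gripper": -1}, {"tx": 0.23, "ty": 0.4, "tz": -0.28, "rx": 0, "ry": 0, "rz": 0, "gripper": -1}, {"tx": 0.21, "ty": 0.43, "tz": -0.26, "rx": 0, "ry": 0, "rz": 0, "gripper": -1}, {"tx": 0.18, "ty": 0.46, "tz": -0.22, "rx": 0, "ry": 0, "rz": 0, "gripper": -1}, {"tx": 0.16, "ty": 0.48, "tz": -0.2, "rx": 0, "ry": 0, "rz": 0, "gripper": -1}, {"tx": 0.13, "ty": 0.49, "tz": -0.16, "rx": 0, "ry": 0, "rz": 0, "gripper": -1}]}}

```text
clock: 15.3
eef_pos: [571.0, 34.7, 187.4]
tcp_rot: [-3.134, -0.692, 1.713]
contact_force: [-12.6, -0.1, -0.5]
opening: 0.291
```

>>> {"fn": "move_arm", "kwargs": {"increments": [{"tx": 0.1, "ty": 0.52, "tz": -0.13, "rx": 0, "ry": 0, "rz": 0, "gripper": -1}, {"tx": 0.07, "ty": 0.53, "tz": -0.09, "rx": 0, "ry": 0, "rz": 0, "gripper": -1}, {"tx": 0.04, "ty": 0.54, "tz": -0.06, "rx": 0, "ry": 0, "rz": 0, "gripper": -1}, {"tx": 0, "ty": 0, "tz": 0, "rx": 0, "ry": 0, "rz": 0, "gripper": -1}, {"tx": 0, "ty": 0, "tz": 0, "rx": 0, "ry": 0, "rz": 0, "gripper": -1}]}}

```text
clock: 15.8
eef_pos: [588.7, 37.0, 191.3]
tcp_rot: [-3.139, -0.692, 1.714]
contact_force: [-7.1, 1.7, -0.9]
opening: 0.294
```

```bash
python3 st.py; python3 look.py w3.png
```

```text
15.8 0.29365681690596684 [ -6.67056514 -69.5573334   60.9395116 ] 61.303511427641084 -6.246844121906637 f_m -6.769261124163397 2.6719878851664105 -0.8695838010737995 [-0.28  0.51  1.68  0.64  1.34 -0.7 ]
15.8 [588.65  36.97 191.31] [-3.14 -0.69  1.71] 0.29365681690596684 [-7.07  1.73 -0.87] [-0.28  0.51  1.68  0.64  1.34 -0.7 ]
crank [280.7, 270.9] 0.55 [586.71  27.31 207.  ]
```

View pics/w3.png

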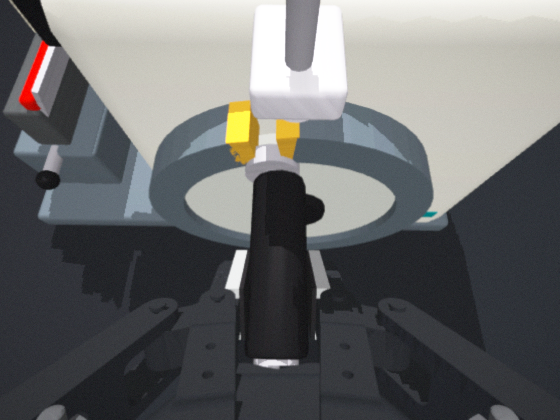

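```bash
cat > jaw.py <<'E'
from h import *
def jaws(img,c):
    hsv=cv2.cvtColor(img,cv2.COLOR_RGB2HSV);M=(hsv[...,0]>15)&(hsv[...,0]<32)&(hsv[...,1]>170)&(hsv[...,2]>90)
    M[240:]=0
    n,lab,st,_=cv2.connectedComponentsWithStats(M.astype(np.uint8))
    M=np.isin(lab,[i for i in range(1,n) if st[i,4]>60])
    out=[]
    for p in np.argwhere(M):
        o,v=ray(p,c);o=o-O;k=(-11-o@YM)/(v@YM);X=o+k*v;out.append((X@XM,X[2]))
    q=np.array(out);res=[]
    for lo in np.arange(66,94,2):
        b=q[(q[:,1]>=lo)&(q[:,1]<lo+2),0]
        if len(b)>6:
            b=np.sort(b);g=np.argmax(np.diff(b));res.append((lo+1,b[0],b[g],b[g+1],b[-1],(b[0]+b[-1])/2,(b[g]+b[g+1])/2))
    return np.array(res)
def wc(pos,rot):
    m=r.camera_model('wrist');H=np.array(m['hand_eye']);R=Ro.from_euler('xyz',rot).as_matrix();Rc=R@H[:3,:3];return m,Rc.T,-Rc.T@(R@H[:3,3]+np.array(pos))
E
python3 - <<'E'
from jaw import *
np.set_printoptions(suppress=True,precision=2,linewidth=150)
print(jaws(cv2.imread('pics/w2.png')[:,:,::-1].copy(),wc([603.94,-20.7,260.43],[-3.141,-.69,1.713])))
print(jaws(cv2.imread('pics/w3.png')[:,:,::-1].copy(),cam('wrist')))
E
```

```text
[[ 71.   -15.94 -11.52   9.85   9.85  -3.05  -0.83]
 [ 73.   -13.6   -8.49   6.83  10.53  -1.54  -0.83]
 [ 75.   -16.45  -7.69   6.04  11.15  -2.65  -0.83]
 [ 77.   -16.3   -7.66   6.01  11.75  -2.27  -0.83]
 [ 79.   -16.23  -7.6    5.94  12.35  -1.94  -0.83]
 [ 81.   -15.37  -7.53   5.88  12.93  -1.22  -0.83]
 [ 83.   -15.94  -7.47   5.85  12.87  -1.54  -0.81]
 [ 85.   -16.5   -7.44   5.79  13.5   -1.5   -0.83]
 [ 87.   -16.43  -7.38   5.73  14.68  -0.87  -0.82]
 [ 89.   -16.28  -6.63   5.67  14.61  -0.84  -0.48]
 [ 91.   -16.14  -6.58   5.61  14.47  -0.83  -0.48]
 [ 93.   -15.33  -6.53   5.56  14.34  -0.5   -0.49]]
[[ 69.   -27.57 -22.23 -21.75 -21.28 -24.42 -21.99]
 [ 71.   -27.35 -19.72  -1.89  -1.42 -14.39 -10.8 ]
 [ 73.   -26.67 -19.12  -5.19  -0.99 -13.83 -12.16]
 [ 75.   -28.68 -18.94  -6.13  -1.06 -14.87 -12.54]
 [ 77.   -28.91 -18.37  -6.61  -0.67 -14.79 -12.49]
 [ 79.   -28.24 -18.26  -7.06  -0.36 -14.3  -12.66]
 [ 81.   -28.27 -17.66  -7.07  -0.39 -14.33 -12.36]
 [ 83.   -30.14 -17.07  -7.51  -0.5  -15.32 -12.29]
 [ 85.   -29.59 -16.54  -7.94  -0.14 -14.86 -12.24]
 [ 87.   -29.37 -16.41  -7.94   0.53 -14.42 -12.17]
 [ 89.   -29.06 -16.28  -7.93   0.92 -14.07 -12.11]
 [ 91.   -28.75 -16.16  -7.92   0.84 -13.96 -12.04]
 [ 93.   -28.04 -16.04  -7.92   0.72 -13.66 -11.98]]
```

The gripped view shows the jaws at columns 227–252 and 277–299, left of the bracket centre at 298, so the wheel is about 9° short (≈351°). I'll advance most of the rest and check again.

>>> {"fn": "move_arm", "kwargs": {"increments": [{"tx": 0.01, "ty": 0.3, "tz": -0.02, "rx": 0, "ry": 0, "rz": 0, "gripper": -1}, {"tx": 0, "ty": 0.3, "tz": 0, "rx": 0, "ry": 0, "rz": 0, "gripper": -1}, {"tx": 0, "ty": 0.2, "tz": 0, "rx": 0, "ry": 0, "rz": 0, "gripper": -1}, {"tx": 0, "ty": 0, "tz": 0, "rx": 0, "ry": 0, "rz": 0, "gripper": -1}, {"tx": 0, "ty": 0, "tz": 0, "rx": 0, "ry": 0, "rz": 0, "gripper": -1}]}}

```text
clock: 16.5
eef_pos: [596.1, 37.9, 191.4]
tcp_rot: [-3.138, -0.692, 1.714]
contact_force: [-7.2, 1.5, -0.5]
opening: 0.295
```

```bash
cat > jl.py <<'E'
from jaw import *
import sys
np.set_printoptions(suppress=True,precision=2,linewidth=150)
c=cam('wrist');a,d=r.grab_frame('wrist');save(a,sys.argv[1]);print(jaws(a,c))
E
python3 st.py; python3 jl.py w4.png
```

```text
16.5 0.29522569250273833 [  0.82482059 -69.60007256  61.01331694] 61.01889193055393 0.7745171416410116 f_m -6.916336891007222 2.4837844002142773 -0.5084479781297226 [-0.28  0.52  1.66  0.64  1.34 -0.7 ]
[[ 71.   -14.61 -12.73   6.06   7.5   -3.55  -3.34]
 [ 73.   -15.   -10.73   3.68   7.89  -3.56  -3.53]
 [ 75.   -16.06 -10.1    3.18   8.27  -3.9   -3.46]
 [ 77.   -16.35  -9.99   2.68   9.01  -3.67  -3.66]
 [ 79.   -16.99  -9.84   2.66   9.36  -3.81  -3.59]
 [ 81.   -17.7   -9.74   2.62   9.71  -4.    -3.56]
 [ 83.   -18.31  -8.72   2.6   10.44  -3.93  -3.06]
 [ 85.   -19.76  -8.63   2.56  11.58  -4.09  -3.04]
 [ 87.   -19.66  -8.51   2.53  11.89  -3.89  -2.99]
 [ 89.   -19.05  -8.38   2.49  11.78  -3.63  -2.95]
 [ 91.   -18.77  -8.26   2.46  11.61  -3.58  -2.9 ]
 [ 93.   -18.1   -7.74   2.43  11.04  -3.53  -2.66]]
```

>>> {"fn": "move_arm", "kwargs": {"increments": [{"tx": 0, "ty": 0.1, "tz": 0, "rx": 0, "ry": 0, "rz": 0, "gripper": -1}, {"tx": 0, "ty": 0.08, "tz": 0, "rx": 0, "ry": 0, "rz": 0, "gripper": -1}, {"tx": 0, "ty": 0, "tz": 0, "rx": 0, "ry": 0, "rz": 0, "gripper": -1}, {"tx": 0, "ty": 0, "tz": 0, "rx": 0, "ry": 0, "rz": 0, "gripper": -1}]}}

```text
clock: 16.95
eef_pos: [597.5, 38.1, 191.3]
tcp_rot: [-3.137, -0.692, 1.714]
contact_force: [-9.1, 0.5, 0.0]
opening: 0.294
```

```bash
python3 st.py; python3 jl.py w5.png
```

```text
16.95 0.29411302029979897 [  2.32570626 -69.60449926  60.9368092 ] 60.981174348380826 2.185682364403321 f_m -8.911784846000522 1.6799832600614653 0.04880034311286441 [-0.28  0.52  1.66  0.64  1.34 -0.69]
[[ 69.   -17.57 -13.76 -13.28 -13.28 -15.42 -13.52]
 [ 71.   -17.46 -11.71   7.55   9.42  -4.02  -2.08]
 [ 73.   -17.62  -9.24   5.17   9.8   -3.91  -2.03]
 [ 75.   -17.42  -8.15   4.66  10.22  -3.6   -1.75]
 [ 77.   -17.68  -8.05   4.63  11.    -3.34  -1.71]
 [ 79.   -17.73  -7.9    4.6   11.3   -3.21  -1.65]
 [ 81.   -17.63  -7.8    4.56  11.65  -2.99  -1.62]
 [ 83.   -17.78  -7.22   4.52  11.99  -2.9   -1.35]
 [ 85.   -17.93  -7.14   4.49  12.65  -2.64  -1.32]
 [ 87.   -17.74  -7.01   4.45  13.81  -1.96  -1.28]
 [ 89.   -16.53  -6.88   4.41  13.7   -1.41  -1.24]
 [ 91.   -16.68  -6.35   4.37  13.53  -1.58  -0.99]
 [ 93.   -16.18  -6.24   4.34  13.36  -1.41  -0.95]]
```

>>> {"fn": "move_arm", "kwargs": {"increments": [{"tx": 0, "ty": 0.05, "tz": 0, "rx": 0, "ry": 0, "rz": 0, "gripper": -1}, {"tx": 0, "ty": 0, "tz": 0, "rx": 0, "ry": 0, "rz": 0, "gripper": -1}, {"tx": 0, "ty": 0, "tz": 0, "rx": 0, "ry": 0, "rz": 0, "gripper": -1}, {"tx": 0, "ty": -0.1, "tz": 0, "rx": 0, "ry": 0, "rz": 0, "gripper": -1}, {"tx": 0, "ty": -0.15, "tz": 0, "rx": 0, "ry": 0, "rz": 0, "gripper": 0}, {"tx": 0, "ty": 0, "tz": 0, "rx": 0, "ry": 0, "rz": 0, "gripper": 0}, {"tx": 0, "ty": 0, "tz": 0, "rx": 0, "ry": 0, "rz": 0, "gripper": 0}]}}

```text
clock: 17.7
eef_pos: [598.3, 37.7, 191.5]
tcp_rot: [3.14, -0.69, 1.715]
contact_force: [0.6, -0.1, -0.6]
opening: 0.503
```

```bash
python3 - <<'E'
from h import *
p,R=now();R1=Ro.from_euler('xyz',[-3.141,-.69,1.713]).as_matrix();print(r.sense()['opening'])
rows(p,R,np.array([603.94,-20.7,260.43]),R1,4)
E
```

```text
0.5029124129686987
[{"tx":-0.03,"ty":-0.07,"tz":-2.26,"rx":0,"ry":-0,"rz":0,"gripper":0},{"tx":-0.04,"ty":-0.06,"tz":-2.26,"rx":0,"ry":-0,"rz":0,"gripper":0},{"tx":-0.03,"ty":-0.07,"tz":-2.27,"rx":0,"ry":-0,"rz":0,"gripper":0},{"tx":-0.03,"ty":-0.06,"tz":-2.26,"rx":0,"ry":-0,"rz":0,"gripper":0}]
```

>>> {"fn": "move_arm", "kwargs": {"increments": [{"tx": -0.03, "ty": -0.07, "tz": -2.26, "rx": 0, "ry": 0, "rz": 0, "gripper": 0}, {"tx": -0.04, "ty": -0.06, "tz": -2.26, "rx": 0, "ry": 0, "rz": 0, "gripper": 0}, {"tx": -0.03, "ty": -0.07, "tz": -2.27, "rx": 0, "ry": 0, "rz": 0, "gripper": 0}, {"tx": -0.03, "ty": -0.06, "tz": -2.26, "rx": 0, "ry": 0, "rz": 0, "gripper": 0}, {"tx": 0, "ty": 0, "tz": 0, "rx": 0, "ry": 0, "rz": 0, "gripper": 0}, {"tx": 0, "ty": 0, "tz": 0, "rx": 0, "ry": 0, "rz": 0, "gripper": 0}]}}

```text
clock: 18.3
eef_pos: [603.5, -20.3, 259.6]
tcp_rot: [3.141, -0.691, 1.714]
contact_force: [0.1, 0.0, 0.2]
opening: 0.502
```

```bash
python3 st.py; python3 jl.py w6.png; python3 - <<'E'
import cv2,numpy as np
A=cv2.imread('pics/w2.png');B=cv2.imread('pics/w6.png')
def crop(x):return cv2.resize(x[30:180,180:380],None,fx=3.9,fy=3.9,interpolation=cv2.INTER_CUBIC)
cv2.imwrite('pics/cmp.png',cv2.resize(np.hstack([A[30:180,210:350],B[30:180,210:350]]),(800,428),interpolation=cv2.INTER_CUBIC))
# subpixel shifts: bracket patch vs jaw patch
def sh(a):
    y0,y1,x0,x1=a;ga=cv2.cvtColor(A,6).astype(np.float32)[y0:y1,x0:x1];gb=cv2.cvtColor(B,6).astype(np.float32)[y0:y1,x0:x1]
    return cv2.phaseCorrelate(ga,gb,cv2.createHanningWindow((x1-x0,y1-y0),cv2.CV_32F))
print('bracket',sh((45,110,235,320)),'jaws',sh((112,140,240,316)),'cab',sh((10,100,300,500)))
E
```

```text
18.3 0.5017238012800129 [   0.24559371 -128.32973142  129.22968501] 129.22991837336218 0.10888725822549004 f_m 0.08131214785991138 0.016845929745355183 0.1636026804625656 [-0.36  0.48  1.56  0.59  1.5  -0.67]
[[ 73.   -12.39 -10.21   7.25  10.16  -1.12  -1.48]
 [ 75.   -13.06  -7.96   5.01  10.77  -1.15  -1.47]
 [ 77.   -13.67  -8.64   5.7   10.71  -1.48  -1.47]
 [ 79.   -14.26  -7.86   5.63  11.36  -1.45  -1.12]
 [ 81.   -14.85  -7.8    4.89  11.89  -1.48  -1.46]
 [ 83.   -15.42  -7.74   5.5   11.83  -1.8   -1.12]
 [ 85.   -15.98  -7.71   5.47  12.46  -1.76  -1.12]
 [ 87.   -16.6   -7.66   4.72  14.33  -1.13  -1.47]
 [ 89.   -16.53  -7.6    5.35  14.26  -1.14  -1.13]
 [ 91.   -16.4   -7.54   4.61  14.12  -1.14  -1.46]
 [ 93.   -16.26  -7.49   4.59  13.99  -1.14  -1.45]]
bracket ((0.8710921546056838, -0.5116183881021144), 0.9504515012105306) jaws ((-0.2544285373342632, -0.20818179224072075), 0.921806066830953) cab ((0.7871501657786837, -0.1311247345899602), 0.7214886521233452)
```

View pics/cmp.png

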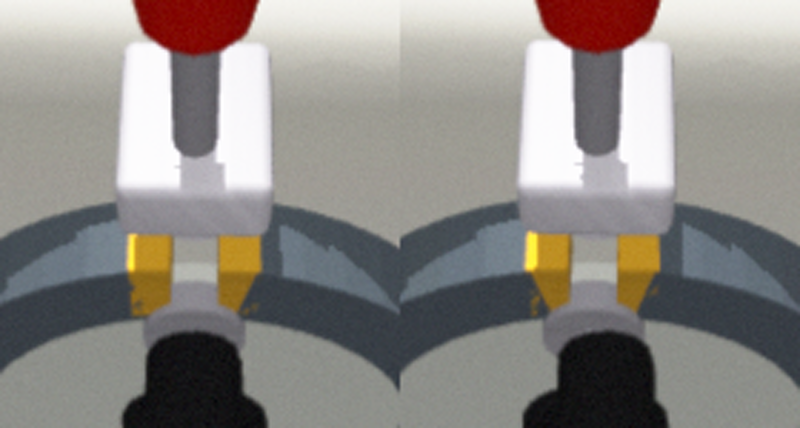

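Against the reference, the jaws sit about 1 px (≈0.6 mm at the rim) short of where they started relative to the bracket. That is inside the 1 mm fit, so I'll go to the knob and press gently.

```bash
python3 - <<'E'
from h import *
p,R=now();R1=Ro.from_euler('xyz',[3.141,0,1.714]).as_matrix()
rows(p,R,np.array([587.7,94.7,352]),R1,9)
E
```

```text
[{"tx":1.65,"ty":0.01,"tz":0.02,"rx":-0,"ry":-4.4,"rz":-0,"gripper":0},{"tx":1.64,"ty":0.01,"tz":-0.1,"rx":-0,"ry":-4.4,"rz":-0,"gripper":0},{"tx":1.64,"ty":0.02,"tz":-0.23,"rx":-0,"ry":-4.4,"rz":-0,"gripper":0},{"tx":1.6,"ty":0.01,"tz":-0.35,"rx":-0,"ry":-4.4,"rz":-0,"gripper":0},{"tx":1.58,"ty":0.01,"tz":-0.48,"rx":-0,"ry":-4.4,"rz":-0,"gripper":0},{"tx":1.54,"ty":0.01,"tz":-0.6,"rx":-0,"ry":-4.4,"rz":-0,"gripper":0},{"tx":1.49,"ty":0.01,"tz":-0.71,"rx":-0,"ry":-4.4,"rz":-0,"gripper":0},{"tx":1.42,"ty":0.02,"tz":-0.82,"rx":-0,"ry":-4.4,"rz":-0,"gripper":0},{"tx":1.36,"ty":0.01,"tz":-0.93,"rx":-0,"ry":-4.4,"rz":-0,"gripper":0}]
```

>>> {"fn": "move_arm", "kwargs": {"increments": [{"tx": 1.65, "ty": 0.01, "tz": 0.02, "rx": 0, "ry": -4.4, "rz": 0, "gripper": 0}, {"tx": 1.64, "ty": 0.01, "tz": -0.1, "rx": 0, "ry": -4.4, "rz": 0, "gripper": 0}, {"tx": 1.64, "ty": 0.02, "tz": -0.23, "rx": 0, "ry": -4.4, "rz": 0, "gripper": 0}, {"tx": 1.6, "ty": 0.01, "tz": -0.35, "rx": 0, "ry": -4.4, "rz": 0, "gripper": 0}, {"tx": 1.58, "ty": 0.01, "tz": -0.48, "rx": 0, "ry": -4.4, "rz": 0, "gripper": 0}, {"tx": 1.54, "ty": 0.01, "tz": -0.6, "rx": 0, "ry": -4.4, "rz": 0, "gripper": 0}, {"tx": 1.49, "ty": 0.01, "tz": -0.71, "rx": 0, "ry": -4.4, "rz": 0, "gripper": 0}, {"tx": 1.42, "ty": 0.02, "tz": -0.82, "rx": 0, "ry": -4.4, "rz": 0, "gripper": 0}, {"tx": 1.36, "ty": 0.01, "tz": -0.93, "rx": 0, "ry": -4.4, "rz": 0, "gripper": 0}, {"tx": 0, "ty": 0, "tz": 0, "rx": 0, "ry": 0, "rz": 0, "gripper": 0}, {"tx": 0, "ty": 0, "tz": 0, "rx": 0, "ry": 0, "rz": 0, "gripper": 0}]}}

```text
clock: 19.45
eef_pos: [587.3, 95.4, 351.6]
tcp_rot: [-3.14, -0.001, 1.717]
contact_force: [-0.3, -0.7, 0.7]
opening: 0.503
```

>>> {"fn": "move_arm", "kwargs": {"increments": [{"tx": -0.05, "ty": 0.03, "tz": 2.5, "rx": 0, "ry": 0, "rz": 0, "gripper": 0}, {"tx": 0, "ty": 0, "tz": 2.2, "rx": 0, "ry": 0, "rz": 0, "gripper": 0}, {"tx": 0, "ty": 0, "tz": 1.2, "rx": 0, "ry": 0, "rz": 0, "gripper": 0}, {"tx": 0, "ty": 0, "tz": 0, "rx": 0, "ry": 0, "rz": 0, "gripper": -0.3}, {"tx": 0, "ty": 0, "tz": 0, "rx": 0, "ry": 0, "rz": 0, "gripper": -1}, {"tx": 0, "ty": 0, "tz": 0, "rx": 0, "ry": 0, "rz": 0, "gripper": -1}, {"tx": 0, "ty": 0, "tz": 0, "rx": 0, "ry": 0, "rz": 0, "gripper": -1}, {"tx": 0, "ty": 0, "tz": 0, "rx": 0, "ry": 0, "rz": 0, "gripper": -1}], "squeeze": 30}}

```text
clock: 20.25
eef_pos: [587.9, 93.2, 293.1]
tcp_rot: [-3.14, 0.001, 1.714]
contact_force: [0.5, -4.9, -14.5]
opening: 0.258
```

>>> {"fn": "move_arm", "kwargs": {"increments": [{"tx": 0, "ty": 0, "tz": 0.2, "rx": 0, "ry": 0, "rz": 0, "gripper": -1}, {"tx": 0, "ty": 0, "tz": 0.2, "rx": 0, "ry": 0, "rz": 0, "gripper": -1}, {"tx": 0, "ty": 0, "tz": 0.1, "rx": 0, "ry": 0, "rz": 0, "gripper": -1}, {"tx": 0, "ty": 0, "tz": 0, "rx": 0, "ry": 0, "rz": 0, "gripper": -1}]}}

```text
clock: 20.65
eef_pos: [588.1, 93.2, 290.2]
tcp_rot: [3.141, 0.001, 1.714]
contact_force: [-4.3, -5.4, 0.4]
opening: 0.255
```

>>> {"fn": "move_arm", "kwargs": {"increments": [{"tx": 0, "ty": 0, "tz": 0.15, "rx": 0, "ry": 0, "rz": 0, "gripper": -1}, {"tx": 0, "ty": 0, "tz": 0.15, "rx": 0, "ry": 0, "rz": 0, "gripper": -1}, {"tx": 0, "ty": 0, "tz": 0, "rx": 0, "ry": 0, "rz": 0, "gripper": -1}]}}

```text
clock: 20.95
eef_pos: [588.1, 93.3, 287.3]
tcp_rot: [3.141, 0.001, 1.714]
contact_force: [-5.3, -5.8, 2.0]
opening: 0.252
```

>>> {"fn": "move_arm", "kwargs": {"increments": [{"tx": 0, "ty": 0, "tz": 0.1, "rx": 0, "ry": 0, "rz": 0, "gripper": -1}, {"tx": 0, "ty": 0, "tz": 0.1, "rx": 0, "ry": 0, "rz": 0, "gripper": -1}, {"tx": 0, "ty": 0, "tz": 0, "rx": 0, "ry": 0, "rz": 0, "gripper": -1}]}}

```text
clock: 21.25
eef_pos: [588.1, 93.3, 285.4]
tcp_rot: [3.141, 0.001, 1.714]
contact_force: [-4.9, -5.8, 2.1]
opening: 0.259
```

>>> {"fn": "move_arm", "kwargs": {"increments": [{"tx": 0, "ty": 0, "tz": 0.1, "rx": 0, "ry": 0, "rz": 0, "gripper": -1}, {"tx": 0, "ty": 0, "tz": 0.1, "rx": 0, "ry": 0, "rz": 0, "gripper": -1}, {"tx": 0, "ty": 0, "tz": 0, "rx": 0, "ry": 0, "rz": 0, "gripper": -1}]}}

```text
clock: 21.55
eef_pos: [588.1, 93.3, 283.4]
tcp_rot: [3.141, 0.001, 1.714]
contact_force: [-4.7, -6.1, 1.7]
opening: 0.257
```

>>> {"fn": "move_arm", "kwargs": {"increments": [{"tx": 0, "ty": 0, "tz": 0.1, "rx": 0, "ry": 0, "rz": 0, "gripper": -1}, {"tx": 0, "ty": 0, "tz": 0.1, "rx": 0, "ry": 0, "rz": 0, "gripper": -1}, {"tx": 0, "ty": 0, "tz": 0, "rx": 0, "ry": 0, "rz": 0, "gripper": -1}]}}

```text
clock: 21.85
eef_pos: [588.1, 93.2, 281.4]
tcp_rot: [3.141, 0.001, 1.714]
contact_force: [-5.0, -5.6, 1.6]
opening: 0.257
```

>>> {"fn": "move_arm", "kwargs": {"increments": [{"tx": 0, "ty": 0, "tz": 0.15, "rx": 0, "ry": 0, "rz": 0, "gripper": -1}, {"tx": 0, "ty": 0, "tz": 0.15, "rx": 0, "ry": 0, "rz": 0, "gripper": -1}, {"tx": 0, "ty": 0, "tz": 0.1, "rx": 0, "ry": 0, "rz": 0, "gripper": -1}, {"tx": 0, "ty": 0, "tz": 0, "rx": 0, "ry": 0, "rz": 0, "gripper": -1}]}}

```text
clock: 22.25
eef_pos: [588.1, 93.3, 277.3]
tcp_rot: [3.141, 0.001, 1.714]
contact_force: [-4.7, -5.7, 2.5]
opening: 0.258
```

>>> {"fn": "move_arm", "kwargs": {"increments": [{"tx": 0, "ty": 0, "tz": 0.1, "rx": 0, "ry": 0, "rz": 0, "gripper": -1}, {"tx": 0, "ty": 0, "tz": 0.1, "rx": 0, "ry": 0, "rz": 0, "gripper": -1}, {"tx": 0, "ty": 0, "tz": 0, "rx": 0, "ry": 0, "rz": 0, "gripper": -1}]}}

```text
clock: 22.55
eef_pos: [588.1, 93.2, 275.3]
tcp_rot: [3.141, 0.001, 1.714]
contact_force: [-5.6, -6.0, 2.0]
opening: 0.253
```

>>> {"fn": "move_arm", "kwargs": {"increments": [{"tx": 0, "ty": 0, "tz": 0.1, "rx": 0, "ry": 0, "rz": 0, "gripper": -1}, {"tx": 0, "ty": 0, "tz": 0, "rx": 0, "ry": 0, "rz": 0, "gripper": -1}]}}

```text
clock: 22.75
eef_pos: [588.2, 93.3, 274.8]
tcp_rot: [3.141, 0.001, 1.714]
contact_force: [-5.9, -6.0, 5.7]
opening: 0.255
```

>>> {"fn": "move_arm", "kwargs": {"increments": [{"tx": 0, "ty": 0, "tz": 0.1, "rx": 0, "ry": 0, "rz": 0, "gripper": -1}, {"tx": 0, "ty": 0, "tz": 0, "rx": 0, "ry": 0, "rz": 0, "gripper": -1}]}}

```text
clock: 22.95
eef_pos: [588.2, 93.3, 274.7]
tcp_rot: [3.14, 0.001, 1.714]
contact_force: [-8.3, -6.7, 12.1]
opening: 0.258
```

>>> {"fn": "move_arm", "kwargs": {"increments": [{"tx": 0, "ty": 0, "tz": 0, "rx": 0, "ry": 0, "rz": 0, "gripper": 0}, {"tx": 0, "ty": 0, "tz": 0, "rx": 0, "ry": 0, "rz": 0, "gripper": 0}, {"tx": 0, "ty": 0, "tz": 0, "rx": 0, "ry": 0, "rz": 0, "gripper": 0}, {"tx": 0, "ty": 0, "tz": -2, "rx": 0, "ry": 0, "rz": 0, "gripper": 0}, {"tx": 0, "ty": 0, "tz": -4, "rx": 0, "ry": 0, "rz": 0, "gripper": 0}, {"tx": 0, "ty": 0, "tz": -4, "rx": 0, "ry": 0, "rz": 0, "gripper": 0}, {"tx": 0, "ty": 0, "tz": -2.5, "rx": 0, "ry": 0, "rz": 0, "gripper": 0}, {"tx": 0, "ty": 0, "tz": 0, "rx": 0, "ry": 0, "rz": 0, "gripper": 0}, {"tx": 0, "ty": 0, "tz": 0, "rx": 0, "ry": 0, "rz": 0, "gripper": 0}]}}

```text
clock: 23.85
eef_pos: [588.5, 94.1, 396.9]
tcp_rot: [3.14, -0.0, 1.714]
contact_force: [-0.8, -0.3, -0.8]
opening: 0.502
```

```bash
python3 look.py w7.png; python3 - <<'E'
from h import *
c=cam('top');a,d=r.grab_frame('top');save(a,'top2.png')
for q in('bottle','tin','tube_rack'):
    L=r.place_of(q,'top');print(q,L[0]['location'] if L else None)
E
```

```text
23.85 [588.55  94.07 396.85] [ 3.14 -0.    1.71] 0.5015293906810786 [-0.81 -0.3  -0.79] [0.16 0.2  1.48 0.   1.46 0.01]
bolt_knob [204.7, 273.1] 0.84 [584.89  93.1  288.  ]
crank [239.9, 274.3] 0.91 [594.27  29.82 207.  ]
735 [288.55 300.76 302.08] ((587.4022827148438, 94.76107788085938), 11.188576698303223) [587.31  95.06 300.92]
bottle [181.9, 296.8]
tin [257.1, 297.1]
tube_rack [212.0, 359.2]
```

View pics/w7.png

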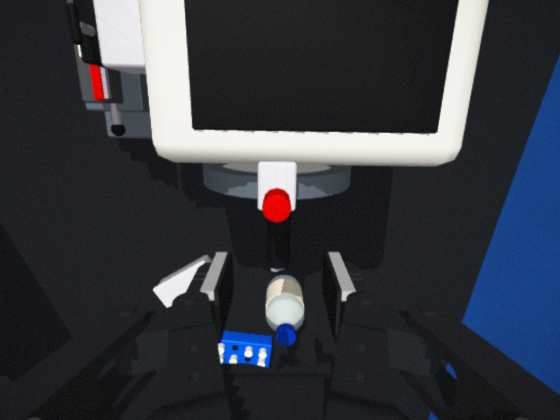

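The knob is at (277,205), its top at the same height as at the start (300.9 mm both times), and the handle is back on top. The bottle, tin and rack look just as they did in the first wrist picture. Handing in.

```bash
python3 -c "
from rig import r
print(r.sign_off())"
```

```text
the job is handed in; nothing more can be done
None
```

I ran the check stroke in the order asked and handed the job in at about 24 s of robot time; it returns no verdict.

- **Bolt drawn:** I pulled the bolt up to its stop with about 13 N. The knob top then measured 318 mm, which is fully drawn.
- **Wheel turned:** I gripped the handle at 26–28 N and turned it one full turn clockwise. Turning forces stayed under about 15 N and total contact force under about 20 N in every reading. I stopped about 9° short, then crept up to the mark using the wrist camera.
- **Bolt pressed home:** It slid into the notch with about 2 N of resistance, not catching on the rim, and stopped after about 18 mm of travel at 12 N.

**Last checks:**
- The knob top is at 300.9 mm, the same as before the stroke.
- The handle is back on top, and the gripper is open and about 95 mm clear above the knob.
- In the top picture the rack read within 1 px of its first position. The bottle and tin read about 3 px to one side, but the arm never went near them and they look the same in the wrist pictures, so I put that down to noise in the detector.

**Disagreement:** before I pressed the bolt, the camera comparison put the wheel about 0.6 mm short at the rim. That is inside the 1 mm fit, and the bolt went in cleanly, so I did not nudge the wheel again.

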